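Raise the reading stand's tray by its squeeze release

TASK

Raise the tray of the desk reading stand to the fourth of its five notches, counted from the bottom: squeeze the release lever against the fixed grip plate under the tray, slide the tray up while holding it squeezed, then let go and make sure that the lever's tooth has snapped fully into that notch. Leave the tray latched there and do not shift or tip the small things around the stand.

Things in the scene. Friction and masses are not known exactly. Their poses are not given: they have to be found in the camera images.
- stand: Fixed stand: dark foot 150x120x12 mm (x -60 to 90, y +-60) and upright mast 14x26 mm, 312 tall, at x=60, y=0. Origin under the foot on the desk; x from the grips (its front) to the mast, yaw -1.75 to -1.15, so the front faces the robot's left. A grey tray slides up and down the mast. Balanced and stiff, it stays where left; about 4 N moves it with the lever squeezed, 6 N with the tooth rubbing.
- notch4 (a point): Nominal 4th notch on the strip at the mast's right (-y) edge, 157 mm above the desk. Five square notches 24 mm apart, 8.8 mm high, take the lever's 6 mm tooth, which is level with grip_mid. The strip was hung by hand: all its notches sit up to 4 mm above or below nominal, so the last millimetres must be felt. A seated tooth locks the tray up and down (play 1.4 mm).
- tray_front (a point): On the tray's upper face, mid-width, x=-30 mm in the stand's frame; good to press on from above. Nominally 196, 220, 244, 268, 292 mm above the desk in notches 1 to 5; starts at 196 to 236, in or between notches. Tray: x -51 to 48, 210 mm wide, 6 mm thick, front lip 8 mm above this face. Pressed down or up with the lever let go, it slides until the tooth snaps into the next notch and stops hard.
- grip_mid (a point): Between the two upright black grip plates under the tray, 111 mm below its upper face, x=-40 mm, y=0 in the stand's frame: TCP place for a full squeeze. Plates 30 mm long (x), 40 mm high, 6 mm thick, centred at this height. The tray overhangs (underside 105 mm above, front edge 11 mm in front of this point): come from the stand's front, tilted 35 to 45 degrees, fingers forward and down.
- fixed_plate (a point): Middle of the outer face of the left (+y) grip plate, which is fixed to the tray: 18 mm left of grip_mid.
- lever_plate (a point): Middle of the outer face of the right (-y) grip plate, the release lever: at rest splayed 0.2 rad, about 31 mm right of grip_mid (front corner 34); fully squeezed parallel to the fixed plate, 18 mm right of grip_mid. Takes about 7 N to squeeze.
- lever (a joint): Release lever, rad: 0 = at rest, tooth fully in a notch; 0.2 = fully squeezed (stop); tooth clear of the strip above 0.15; about 0.13 when let go with the tooth resting on the strip between notches. Spring-returned, on an upright pin 65 mm behind the plate's middle.
- ink_bottle: Bystander: dark round ink bottle, 47 mm wide, 56 mm high, behind the mast; origin under its centre.
- fluid_bottle: Bystander: small white bottle, 35 mm wide, 66 mm high, in front of the stand; origin under its centre.
- staple_box: Bystander: small box, 66 x 40 x 22 mm, behind the mast; origin under its centre.

How it is judged (in metres and radians):
On the way:
1. the release lever is held squeezed while the tray is still below the fourth notch (value of joint lever above 0.17 rad and z of tray_front in the frame of stand below 0.256 m), for 0.2 s.
At the end, for the whole second after the job is handed in: The tray stands in the fourth notch (its upper face 268 mm above the desk, +-6.5 mm to cover the strip's height and the play), and the lever has sprung back (below 0.04 rad) with its tooth in the notch; the bystanders are at rest (z of tray_front in the frame of stand between 0.2615 and 0.2745 m and value of joint lever below 0.04 rad and linear speed of each of ink_bottle, fluid_bottle, staple_box below 0.02 m/s); the robot touches nothing.
It fails at once if the ink bottle is shifted by more than 20 mm or tipped (distance of ink_bottle from where it was at the start of the episode above 0.02 m or angle between ink_bottle's own z axis and vertical above 0.4 rad).
It fails at once if the fluid bottle is shifted by more than 20 mm or tipped (distance of fluid_bottle from where it was at the start of the episode above 0.02 m or angle between fluid_bottle's own z axis and vertical above 0.4 rad).
It fails at once if the staple box is shifted by more than 20 mm or tipped (distance of staple_box from where it was at the start of the episode above 0.02 m or angle between staple_box's own z axis and vertical above 0.4 rad).
It also fails if it takes over 50 s, if anything falls off the work surface, if the arm or the gripper's body presses on something with over 40 N, if the wrist force passes 120 N, or if a joint passes its speed limit or range.

ROBOT

A 6-joint arm with a two-finger parallel gripper is mounted at the origin on the work surface; the furniture and walls round the work are solid. World frame = base frame: x ahead of the robot, y to its left, z up, the work surface at z = 0. Lengths are in mm, angles in rad, forces in N, time in s.
With the tool pointing down it reaches from about 400 to 925 mm from the base axis. Payload 12.5 kg.
Tool frame: the origin (TCP) lies between the finger pads, 19 mm behind the fingertips; this is the grasp point; z points along the fingers, y is the line along which they close (so a half turn about z gives the same grasp; the last joint's range is limited). The gripper opens to 95 mm and grips with 3 to 60 N. Pads are 20 mm wide; open, the fingers measure 119 mm over their backs; the gripper's body (75 mm by 180 mm) begins 59 mm behind the grasp point.
Start: joints at [1.164, 0.491, 1.559, -0, 1.092, -0.106], TCP at [185.16, 596.959, 233.461] pointing down, gripper open.
Joint ranges: [-3.1, 3.1], [-0.84, 2.19], [0.05, 2.79], [-1.13, 4.28], [0.06, 2.93], [-2.69, 2.69]. Speed limits (rad/s): [2.22, 2.22, 2.79, 3.14, 3.14, 3.14].

INTERFACE

Orientations are given as [roll, pitch, yaw] about the fixed x, y, z axes, in that order (R = Rz(yaw) Ry(pitch) Rx(roll)).
In Python, from cell import env gives the robot as it stands.
- The arm moves only by the tool carry_out, never from a script. Its argument "series" is a list of rows, each a list of 5 numbers: the shift along the tool's x, y, z in m, then the turn about the tool's z in degrees, then the opening, from 0 (shut) to 1 (fully open). A call has 1 to 20 rows; each row is the pose to reach, as a shift and turn from the pose commanded when the call began, along the tool's axes at that moment; what a row does not reach only later rows make up. A row lasts 1/8 s, in which the tool goes at most 62.5 mm and 10.7 degrees, less where a joint would pass 70% of its speed; a pose out of reach is approached as far as the arm can. A call with a gripper value outside its range is refused whole. The fingers move at their own pace and stop on an object; the grip force is fixed at half the most. Time passes only in rows, so rows that repeat a pose let the fingers close. It gives the time, the measured TCP pose, the force, the opening and the grip force at its end, in the units of the state.
- env.state(): the state, without advancing time (a new reading comes with each control period).
- env.read_camera(name): name is "side" or "top" or "wrist"; returns (picture, depth): 480x640x3 uint8, red, green, blue; 480x640 float32, mm along the optical axis (not along the pixel's ray), 0 where there is no reading.
- env.get_calibration(name): a dict with "intrinsics" (3x3 intrinsics, pixels), "D" ([k1, k2, p1, p2, k3] as OpenCV has them; the pictures are not rectified), "cam_to_world" (4x4, takes a point from camera to world coordinates); the wrist camera has in their place "T_tool_cam" (4x4, takes a point from camera to tool coordinates, whose origin is the TCP and whose axes are the flange's). Camera axes: x right, y up, looking along -z (the intrinsics and any distortion apply to the point x, -y, -z); pixel columns grow to the right and rows downward; lengths in mm; the calibration is good to about 2 mm. A picture is of the moment at which its call begins: read the wrist's pose just before it. get_calibration takes no time and is no camera call.
- env.job_done(): hands the job in; it is judged then, once.
The state is a dict: "t": time; "joints": joint angles; "qvel": joint speeds; "tau": joint torques, N m; "eef_pos": TCP position; "tcp_rot": TCP orientation; "ft_force": force on the tool from outside, world axes, zero at the start; "moment": the same for the moment, N m; "opening": opening from 0.0 (shut) to 1.0 (fully open); "grip_force": force on a finger pad.
Only numpy, scipy, OpenCV 4.12 (cv2) and the standard library are available. Lean on these libraries where they do the work, as an engineer would, in place of code of your own. Each camera call takes 0.05 s, during which the arm holds its last target. There are 200 camera calls.

## Working session

There is one attempt and no reset: what is moved stays moved. The work goes in short steps, Python scripts to look and compute and a tool call to move; the robot and the scene stay as the last step left them, time stands still between calls to the robot, and variables do not carry over. Pictures are saved under pics/ and viewed, at most 10 in all, crops included, and the job is handed in when it is done.

Besides the shell and the picture viewer there is one more tool, called as name([rows], argument=value, ...), one row to a line, values as JSON. carry_out: Moves the arm, as the interface text tells. Its arguments: {"type":"object","properties":{"series":{"type":"array","items":{"type":"array","items":{"type":"number"}}}},"required":["series"]}

```bash
ls; mkdir -p pics
python3 - <<'E'
from cell import env
import cv2,numpy as np
s=env.state(); print({k:np.round(v,3).tolist() for k,v in s.items()})
ims=[]
for n in("side","top"):
    im,d=env.read_camera(n); np.savez(f"pics/{n}0.npz",im=im,d=d)
    c=env.get_calibration(n); print(n,np.round(c["intrinsics"],1).tolist(),np.round(c["D"],4),np.round(c["cam_to_world"],3).tolist())
    cv2.imwrite(f"pics/{n}0.png",im[:,:,::-1])
c=env.get_calibration("wrist"); print({k:np.round(v,3).tolist() for k,v in c.items()})
E
```

```text
pics
{'t': 0.0, 'joints': [1.164, 0.492, 1.559, -0.0, 1.092, -0.106], 'qvel': [-0.0, -0.001, -0.001, 0.001, 0.0, 0.001], 'tau': [0.002, -61.264, -25.819, 0.069, 0.048, -0.0], 'eef_pos': [185.065, 596.736, 232.873], 'tcp_rot': [-3.141, -0.0, 2.841], 'ft_force': [-0.864, 0.245, -1.042], 'moment': [-0.007, -0.021, 0.039], 'grip_force': 0.0, 'opening': 1.002}
side [[465.8, 0.0, 318.8], [0.0, 465.8, 227.8], [0.0, 0.0, 1.0]] [-0.0092  0.      0.      0.      0.    ] [[1.0, -0.001, 0.031, 593.788], [0.027, 0.513, -0.858, -572.339], [-0.015, 0.858, 0.513, 565.201], [0.0, 0.0, 0.0, 1.0]]
top [[545.1, 0.0, 325.3], [0.0, 545.1, 239.3], [0.0, 0.0, 1.0]] [0.0287 0.     0.     0.     0.    ] [[-0.024, 1.0, -0.02, 527.137], [-0.999, -0.023, 0.032, 167.815], [0.032, 0.02, 0.999, 1067.681], [0.0, 0.0, 0.0, 1.0]]
{'intrinsics': [[353.938, 0.0, 317.037], [0.0, 353.938, 242.681], [0.0, 0.0, 1.0]], 'D': [0.017, 0.0, 0.0, 0.0, 0.0], 'T_tool_cam': [[0.001, 0.972, 0.235, 64.336], [1.0, -0.001, -0.0, -0.909], [0.0, 0.235, -0.972, -151.312], [0.0, 0.0, 0.0, 1.0]]}
```

View pics/side0.png

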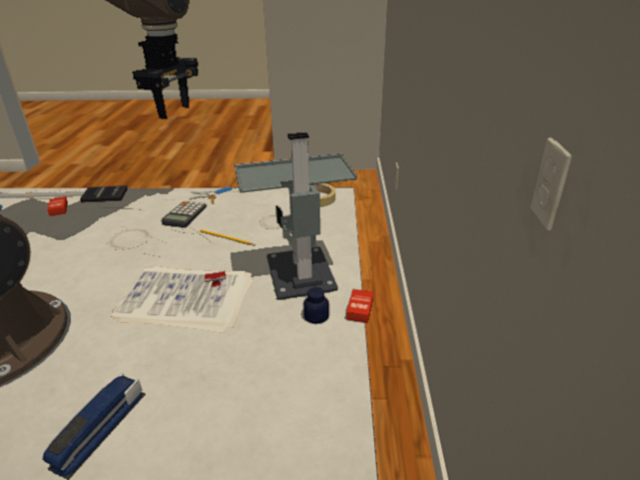

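View pics/top0.png

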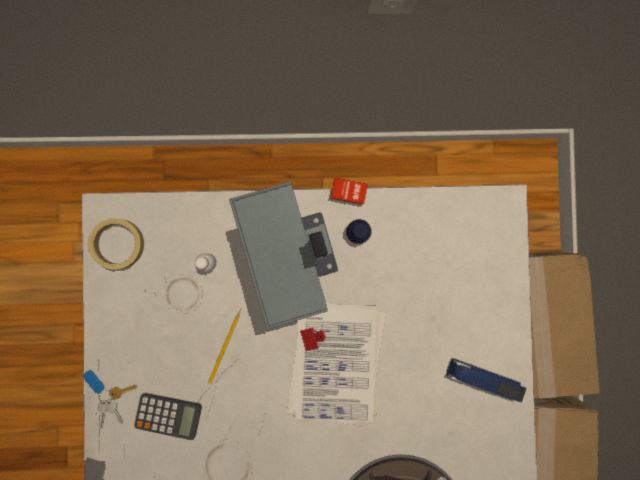

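The side view shows the mast at about column 300, rows 135–280, with the ink bottle at (317,306) and the staple box at (360,305). In the top view the tray corners are near (231,200), (291,183), (327,311) and (266,330). The mast top is at (318,244), and the white bottle at (205,263) stands in front.

```bash
cat > h.py <<'E'
import numpy as np,cv2
from cell import env
def rays(n,uv):
    c=env.get_calibration(n); K=np.array(c["intrinsics"]);D=np.array(c["D"])
    p=cv2.undistortPoints(np.array(uv,float).reshape(-1,1,2),K,D).reshape(-1,2)
    T=np.array(c["cam_to_world"]); d=np.c_[p[:,0],-p[:,1],-np.ones(len(p))]
    return T[:3,3],d@T[:3,:3].T     # point = o + depth*d
def onplane(n,uv,z):
    o,d=rays(n,uv); return o+d*((z-o[2])/d[:,2])[:,None]
def meet(n1,uv1,n2,uv2):
    o,d=rays(n1,[uv1]);p,e=rays(n2,[uv2]);d,e=d[0],e[0]
    s=np.linalg.lstsq(np.c_[d,-e],p-o,rcond=None)[0]
    a,b=o+s[0]*d,p+s[1]*e; return (a+b)/2,np.linalg.norm(a-b)
E
python3 - <<'E'
from h import *
t=np.load("pics/top0.npz");im,d=t["im"],t["d"]
print(im[250,270],d[250,270],d[244,318],d[263,205],d[300,150])
v,u=np.mgrid[:480,:640]
o,r=rays("top",np.c_[u.ravel(),v.ravel()])
P=(o+r*d.reshape(-1,1)).reshape(480,640,3)
m=((P[...,2]>150)&(P[...,2]<290)&(u>215)&(u<345)&(v>170)&(v<345)&(d>0)).astype(np.uint8)
m=cv2.morphologyEx(m,cv2.MORPH_OPEN,np.ones((5,5)))
c=max(cv2.findContours(m,0,2)[0],key=cv2.contourArea)
print(cv2.contourArea(c)); box=cv2.boxPoints(cv2.minAreaRect(c)); print("box",box)
zz=np.median(P[...,2][cv2.erode(m,np.ones((15,15)))>0]); print("tray z by depth",zz)
B=onplane("top",box,zz); print(B.round(1), B.mean(0).round(1)); e=[np.linalg.norm(B[i]-B[(i+1)%4]) for i in range(4)]; print(np.round(e,1))
i=int(np.argmax(e)); L=B[(i+1)%4]-B[i]; print("long dir",np.degrees(np.arctan2(L[1],L[0])))
for nm,(a,b,c_,d_) in dict(ink=(335,215,380,252),fluid=(190,248,222,280),mast=(300,225,335,262),staple=(325,172,372,208)).items():
    q=P[b:d_,a:c_].reshape(-1,3); q=q[(q[:,2]>14)&(q[:,2]<340)]; print(nm,q[:,2].max() if len(q) else 0,np.median(q,0).round(1),q.min(0).round(),q.max(0).round())
# side view tray far/near corners
s=np.load("pics/side0.npz");si,sd=s["im"],s["d"]
g=cv2.resize(si[120:320,220:400],None,fx=4.4,fy=3,interpolation=cv2.INTER_CUBIC)
g=cv2.resize(si[125:325,210:390],(720,600*0+800*0+600),interpolation=cv2.INTER_CUBIC); cv2.imwrite("pics/sidecrop.png",g[:,:,::-1])
E
```

```text
[111 112 103] 846.4215 753.69604 994.1257 1050.726
8566.0
box [[228.62097 198.39667]
 [294.46014 179.45667]
 [332.09637 310.28735]
 [266.2572  329.22736]]
tray z by depth 219.91986901782928
[[610.6 288.5 219.9]
 [638.1 186.  219.9]
 [433.5 132.3 219.9]
 [407.1 234.7 219.9]] [522.3 210.4 219.9]
[106.  211.6 105.7 210.5]
long dir -165.2788463951999
ink 62.837225405277195 [561.   72.   40.5] [539.  46.  15.] [585.  93.  63.]
fluid 73.1447244899116 [509.3 356.8  46. ] [493. 344.  14.] [525. 379.  73.]
mast 317.04479634665984 [535.8 157.8 219.4] [506. 118.  14.] [576. 180. 317.]
staple 29.310376399635288 [640.   86.2  23.6] [616.  51.  14.] [666. 121.  29.]
```

View pics/sidecrop.png

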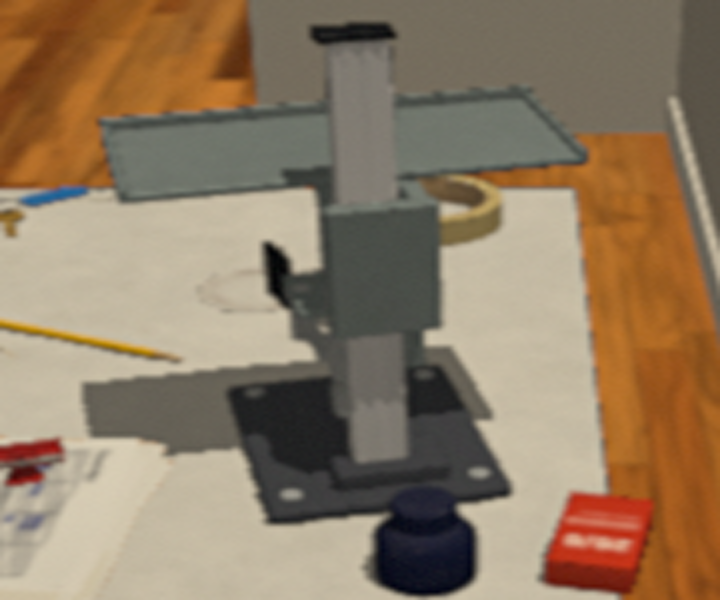

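The interface only turns the tool about its own z, but the grip needs a 35–45° tilt. First I'll see in free air, on the robot's left, what the arm does with targets out of reach. That is the only thing here that could tilt the tool.

carry_out([
  [0,0,-0.06,0,1],
  [0.06,-0.04,-0.12,0,1],
  [0.11,-0.08,-0.16,0,1],
  [0.16,-0.12,-0.17,0,1],
  [0.21,-0.16,-0.17,0,1],
  [0.26,-0.2,-0.17,0,1],
  [0.26,-0.2,-0.17,0,1],
])

```text
t: 0.98
eef_pos: [-124.4, 481.6, 403.7]
tcp_rot: [3.141, -0.0, 2.842]
ft_force: [-0.8, 0.9, -0.3]
opening: 0.999
grip_force: 0.0
```

Run:
```python
from h import *
s=env.state(); print({k:np.round(s[k],3).tolist() for k in("t","joints","eef_pos","tcp_rot")})
for a,b in(((326,311),(240.5,191)),((291,184),(356.2,177.7)),((232,200),(341.8,155)),((267,329),(235.5,165.7))):
    p,g=meet("top",a,"side",b); print(p.round(1),g.round(1))
```

```text
{'t': 0.975, 'joints': [1.691, 0.166, 1.591, 0.0, 1.384, 0.42], 'eef_pos': [-124.373, 481.63, 403.669], 'tcp_rot': [3.141, -0.0, 2.842]}
[433.1 141.8 211.9] 2.8
[633.3 191.8 213.1] 2.7
[609.1 283.4 219.6] 2.1
[408.6 233.8 219.3] 2.5
```

Run:
```python
import numpy as np
p0=np.array([-124.4,481.6,403.7]); y=2.842
R=np.c_[[np.cos(y),np.sin(y),0],[np.sin(y),-np.cos(y),0],[0,0,-1]]
W=[(-105,400,480),(-95,360,560),(-80,310,620)]+[(300*np.cos(a),300*np.sin(a),680) for a in np.radians(np.arange(100,-76,-11))]
for i,w in enumerate(W): print((R.T@(np.array(w)-p0)/1000).round(2).tolist(),)
```

```text
[-0.04, -0.07, -0.08]
[-0.06, -0.11, -0.16]
[-0.09, -0.15, -0.22]
[-0.12, -0.16, -0.28]
[-0.18, -0.14, -0.28]
[-0.23, -0.12, -0.28]
[-0.29, -0.12, -0.28]
[-0.35, -0.14, -0.28]
[-0.4, -0.16, -0.28]
[-0.45, -0.19, -0.28]
[-0.49, -0.23, -0.28]
[-0.52, -0.28, -0.28]
[-0.55, -0.33, -0.28]
[-0.56, -0.39, -0.28]
[-0.56, -0.44, -0.28]
[-0.55, -0.5, -0.28]
[-0.53, -0.55, -0.28]
[-0.5, -0.6, -0.28]
[-0.46, -0.65, -0.28]
```

carry_out([
  [-0.04,-0.07,-0.08,5,1],
  [-0.06,-0.11,-0.16,10,1],
  [-0.09,-0.15,-0.22,15,1],
  [-0.12,-0.16,-0.28,20,1],
  [-0.18,-0.14,-0.28,25,1],
  [-0.23,-0.12,-0.28,30,1],
  [-0.29,-0.12,-0.28,35,1],
  [-0.35,-0.14,-0.28,40,1],
  [-0.4,-0.16,-0.28,45,1],
  [-0.45,-0.19,-0.28,50,1],
  [-0.49,-0.23,-0.28,55,1],
  [-0.52,-0.28,-0.28,58,1],
  [-0.55,-0.33,-0.28,58,1],
  [-0.56,-0.39,-0.28,58,1],
  [-0.56,-0.44,-0.28,58,1],
  [-0.55,-0.5,-0.28,58,1],
  [-0.53,-0.55,-0.28,58,1],
  [-0.5,-0.6,-0.28,58,1],
  [-0.46,-0.65,-0.28,58,1],
  [-0.46,-0.65,-0.28,58,1],
])

```text
t: 3.48
eef_pos: [122.4, -275.2, 683.1]
tcp_rot: [3.142, -0.001, 1.827]
ft_force: [1.4, -0.4, 0.3]
opening: 1.002
grip_force: 0.0
```

Run:
```python
from h import *
s=env.state(); print({k:np.round(s[k],3).tolist() for k in("t","joints","eef_pos","tcp_rot")})
```

```text
{'t': 3.475, 'joints': [-1.373, -0.149, 1.22, 0.0, 2.071, -1.629], 'eef_pos': [122.443, -275.177, 683.122], 'tcp_rot': [3.142, -0.001, 1.827]}
```

carry_out([
  [0,0,-0.06,0,1],
  [0,0,-0.12,0,1],
  [0,0,-0.18,0,1],
  [0,0,-0.24,0,1],
  [0,0,-0.3,0,1],
  [0,0,-0.36,0,1],
])

```text
t: 4.22
eef_pos: [103.2, -231.1, 908.7]
tcp_rot: [3.134, -0.027, 1.828]
ft_force: [0.3, -0.1, 0.5]
opening: 0.998
grip_force: 0.0
```

Run:
```python
from h import *
s=env.state(); print({k:np.round(s[k],3).tolist() for k in("t","joints","eef_pos","tcp_rot")})
```

```text
{'t': 4.225, 'joints': [-1.42, 0.19, 0.053, 0.024, 2.927, -1.654], 'eef_pos': [103.152, -231.102, 908.696], 'tcp_rot': [3.134, -0.027, 1.828]}
```

Run:
```python
from h import *
for n in("top","side"):
    d=np.load(f"pics/{n}0.npz")["d"]
    uv=[(620,60),(620,200),(585,150),(625,300),(565,330),(300,60),(540,210),(300,160),(20,300),(630,440)] if n=="top" else [(10,100),(150,20),(330,60),(450,60),(550,300),(200,140),(370,300),(20,300),(600,450),(60,180),(400,440)]
    o,r=rays(n,uv)
    for (u,v),q in zip(uv,r): print(n,u,v,(o+q*d[v,u]).round().tolist(),d[v,u].round())
```

```text
top 620 60 [899.0, -475.0, -24.0] 1120.0
top 620 200 [645.0, -687.0, -403.0] 1500.0
top 585 150 [814.0, -686.0, -579.0] 1679.0
top 625 300 [374.0, -684.0, -392.0] 1483.0
top 565 330 [285.0, -555.0, -468.0] 1554.0
top 300 60 [901.0, 174.0, 2.0] 1072.0
top 540 210 [644.0, -610.0, -734.0] 1828.0
top 300 160 [826.0, 187.0, -726.0] 1798.0
top 20 300 [390.0, 1098.0, -739.0] 1773.0
top 630 440 [-2.0, -687.0, -400.0] 1484.0
side 10 100 [-1582.0, 2489.0, -265.0] 3120.0
side 150 20 [180.0, 556.0, 436.0] 1047.0
side 330 60 [572.0, 2386.0, -12.0] 2834.0
side 450 60 [900.0, 711.0, 312.0] 1221.0
side 550 300 [901.0, -51.0, 135.0] 659.0
side 200 140 [-486.0, 2998.0, -741.0] 3766.0
side 370 300 [660.0, 86.0, 20.0] 843.0
side 20 300 [74.0, 13.0, 75.0] 770.0
side 600 450 [901.0, -237.0, 67.0] 533.0
side 60 180 [-1270.0, 2265.0, -753.0] 3168.0
side 400 440 [801.0, 334.0, -742.0] 1441.0
```

carry_out([
  [-0.5,0,-0.8,0,1],
  [-0.5,0,-0.8,0,1],
  [-0.5,0,-0.8,0,1],
  [-0.5,0,-0.8,0,1],
])

```text
t: 4.72
eef_pos: [93.4, -247.8, 904.8]
tcp_rot: [3.127, -0.041, 1.829]
ft_force: [0.3, -0.1, -0.6]
opening: 0.997
grip_force: 0.0
```

```bash
cat > st.py <<'E'
from h import *
from scipy.spatial.transform import Rotation as Rn
s=env.state(); print({k:np.round(s[k],3).tolist() for k in("t","joints","eef_pos","tcp_rot")})
R=Rn.from_euler("xyz",s["tcp_rot"]).as_matrix(); z=R[:,2]
print("tool z",z.round(3),"tilt",np.degrees(np.arccos(-z[2])).round(2),"az",np.degrees(np.arctan2(z[1],z[0])).round(1),"r",np.hypot(*s["eef_pos"][:2]).round(1)); print(R.round(3).tolist())
E
python3 st.py
```

```text
{'t': 4.725, 'joints': [-1.47, 0.208, 0.047, 0.04, 2.929, -1.689], 'eef_pos': [93.357, -247.83, 904.795], 'tcp_rot': [3.127, -0.041, 1.829]}
tool z [ 0.004  0.043 -0.999] tilt 2.49 az 84.7 r 264.8
[[-0.255, 0.967, 0.004], [0.966, 0.254, 0.043], [0.041, 0.015, -0.999]]
```

carry_out([
  [0,0,0.06,0,1],
  [0,0,0.12,0,1],
  [0,0,0.18,0,1],
  [0,0,0.24,0,1],
  [0,0,0.24,0,1],
])

```text
t: 5.35
eef_pos: [94.4, -238.3, 687.9]
tcp_rot: [3.127, -0.04, 1.829]
ft_force: [0.1, -1.5, 0.9]
opening: 1.001
grip_force: 0.0
```

```bash
python3 st.py
```

```text
{'t': 5.35, 'joints': [-1.462, -0.205, 1.249, 0.01, 2.139, -1.715], 'eef_pos': [94.397, -238.265, 687.859], 'tcp_rot': [3.127, -0.04, 1.829]}
tool z [ 0.004  0.042 -0.999] tilt 2.44 az 84.5 r 256.3
[[-0.255, 0.967, 0.004], [0.966, 0.255, 0.042], [0.04, 0.015, -0.999]]
```

```bash
cat > wp.py <<'E'
from h import *
from scipy.spatial.transform import Rotation as Rn
def show(W):
    s=env.state(); R=Rn.from_euler("xyz",s["tcp_rot"]).as_matrix()
    print([(R.T@(np.array(w)-s["eef_pos"])/1000).round(2).tolist()+[0,1] for w in W])
E
python3 - <<'E'
from wp import *
show([(r*np.cos(a),r*np.sin(a),690) for a,r in zip(np.radians(np.linspace(-57,105,17)),[270]*7+list(np.linspace(280,420,10)))]+[(-124,464,640),(-140,520,600),(-150,560,560)])
E
```

```text
[[-0.0, 0.05, -0.0, 0, 1], [0.02, 0.1, -0.0, 0, 1], [0.04, 0.14, 0.0, 0, 1], [0.08, 0.17, 0.0, 0, 1], [0.11, 0.2, 0.01, 0, 1], [0.16, 0.22, 0.01, 0, 1], [0.2, 0.23, 0.01, 0, 1], [0.25, 0.25, 0.01, 0, 1], [0.3, 0.26, 0.01, 0, 1], [0.36, 0.26, 0.02, 0, 1], [0.41, 0.25, 0.02, 0, 1], [0.47, 0.23, 0.02, 0, 1], [0.53, 0.2, 0.02, 0, 1], [0.58, 0.16, 0.02, 0, 1], [0.62, 0.1, 0.02, 0, 1], [0.65, 0.04, 0.02, 0, 1], [0.67, -0.03, 0.02, 0, 1], [0.73, -0.03, 0.08, 0, 1], [0.79, -0.03, 0.12, 0, 1], [0.83, -0.03, 0.16, 0, 1]]
```

carry_out([
  [0,0.05,0,0,1],
  [0.02,0.1,0,0,1],
  [0.04,0.14,0,0,1],
  [0.08,0.17,0,0,1],
  [0.11,0.2,0.01,0,1],
  [0.16,0.22,0.01,0,1],
  [0.2,0.23,0.01,0,1],
  [0.25,0.25,0.01,0,1],
  [0.3,0.26,0.01,0,1],
  [0.36,0.26,0.02,0,1],
  [0.41,0.25,0.02,0,1],
  [0.47,0.23,0.02,0,1],
  [0.53,0.2,0.02,0,1],
  [0.58,0.16,0.02,0,1],
  [0.62,0.1,0.02,0,1],
  [0.65,0.04,0.02,0,1],
  [0.67,-0.03,0.02,0,1],
  [0.73,-0.03,0.08,0,1],
  [0.79,-0.03,0.12,0,1],
  [0.83,-0.03,0.16,0,1],
])

```text
t: 7.85
eef_pos: [-138.0, 536.1, 585.6]
tcp_rot: [3.126, -0.042, 1.83]
ft_force: [0.4, 0.7, -0.5]
opening: 0.998
grip_force: 0.0
```

carry_out([
  [0.06,0,0.03,0,1],
  [0.12,0,0.06,0,1],
  [0.18,0,0.08,0,1],
  [0.24,0,0.08,0,1],
  [0.3,0,0.08,0,1],
  [0.36,0,0.08,0,1],
  [0.42,0,0.05,0,1],
  [0.48,0,0,0,1],
])

```text
t: 8.85
eef_pos: [-213.7, 828.9, 493.3]
tcp_rot: [3.126, -0.082, 1.829]
ft_force: [0.2, 0.3, 1.4]
opening: 0.999
grip_force: 0.0
```

```bash
python3 st.py
```

```text
{'t': 8.85, 'joints': [1.749, 0.925, 0.047, -0.01, 2.086, 1.485], 'eef_pos': [-213.709, 828.908, 493.292], 'tcp_rot': [3.126, -0.082, 1.829]}
tool z [-0.006  0.083 -0.997] tilt 4.78 az 94.0 r 856.0
[[-0.255, 0.967, -0.006], [0.963, 0.255, 0.083], [0.082, 0.016, -0.997]]
```

Run:
```python
from wp import *
L=[(-195,770,530),(-180,710,560),(-165,650,600),(-150,590,640),(-120,530,660),(-80,480,680)]
L+=[(r*np.cos(a),r*np.sin(a),680) for a,r in zip(np.radians(np.linspace(91,-18,11)),np.linspace(450,320,11))]
show(L)
L=[(r*np.cos(a),r*np.sin(a),680) for a,r in zip(np.radians(np.linspace(-18,-71,6)),np.linspace(320,330,6))]
```

```text
[[-0.06, 0.0, -0.04, 0, 1], [-0.12, 0.0, -0.08, 0, 1], [-0.18, 0.0, -0.12, 0, 1], [-0.23, 0.0, -0.17, 0, 1], [-0.3, 0.02, -0.19, 0, 1], [-0.35, 0.04, -0.22, 0, 1], [-0.4, 0.11, -0.22, 0, 1], [-0.44, 0.18, -0.22, 0, 1], [-0.49, 0.25, -0.22, 0, 1], [-0.56, 0.3, -0.23, 0, 1], [-0.62, 0.33, -0.23, 0, 1], [-0.7, 0.36, -0.24, 0, 1], [-0.77, 0.36, -0.24, 0, 1], [-0.84, 0.36, -0.25, 0, 1], [-0.9, 0.34, -0.26, 0, 1], [-0.96, 0.31, -0.26, 0, 1], [-1.01, 0.27, -0.27, 0, 1]]
```

carry_out([
  [-0.06,0,-0.04,0,1],
  [-0.12,0,-0.08,0,1],
  [-0.18,0,-0.12,0,1],
  [-0.23,0,-0.17,0,1],
  [-0.3,0.02,-0.19,0,1],
  [-0.35,0.05,-0.22,0,1],
  [-0.4,0.1,-0.22,0,1],
  [-0.44,0.15,-0.22,0,1],
  [-0.49,0.2,-0.22,0,1],
  [-0.54,0.24,-0.23,0,1],
  [-0.59,0.28,-0.23,0,1],
  [-0.65,0.3,-0.24,0,1],
  [-0.71,0.32,-0.24,0,1],
  [-0.77,0.33,-0.25,0,1],
  [-0.83,0.33,-0.26,0,1],
  [-0.89,0.33,-0.26,0,1],
  [-0.95,0.31,-0.27,0,1],
  [-1.01,0.27,-0.27,0,1],
  [-1.06,0.23,-0.27,0,1],
  [-1.11,0.19,-0.27,0,1],
])

```text
t: 11.35
eef_pos: [275.8, -142.6, 684.3]
tcp_rot: [3.12, -0.07, 1.83]
ft_force: [1.8, -0.5, 0.5]
opening: 0.997
grip_force: 0.0
```

```bash
python3 st.py
python3 - <<'E'
from wp import *
show([(110,-320,690),(125,-380,720),(140,-420,760),(140+.26*900*.55,-420-.966*900*.55,760+900*.8)])
E
```

```text
{'t': 11.35, 'joints': [-0.738, -0.12, 1.195, 0.066, 2.112, -0.964], 'eef_pos': [275.8, -142.574, 684.335], 'tcp_rot': [3.12, -0.07, 1.83]}
tool z [ 0.003  0.073 -0.997] tilt 4.2 az 87.6 r 310.5
[[-0.256, 0.967, 0.003], [0.964, 0.255, 0.073], [0.07, 0.022, -0.997]]
[[-0.13, -0.21, -0.02, 0, 1], [-0.19, -0.21, -0.05, 0, 1], [-0.23, -0.2, -0.1, 0, 1], [-0.67, -0.18, -0.85, 0, 1]]
```

carry_out([
  [-0.04,-0.06,0,0,1],
  [-0.07,-0.11,0,0,1],
  [-0.1,-0.16,0,0,1],
  [-0.15,-0.19,-0.02,0,1],
  [-0.2,-0.2,-0.05,0,1],
  [-0.25,-0.2,-0.1,0,1],
  [-0.27,-0.2,-0.13,0,1],
  [-0.27,-0.2,-0.13,0,1],
])

```text
t: 12.35
eef_pos: [154.3, -462.1, 790.0]
tcp_rot: [3.127, -0.069, 1.829]
ft_force: [-0.1, -1.1, -0.3]
opening: 1.0
grip_force: 0.0
```

carry_out([
  [-0.6,0,-0.8,0,1],
  [-0.6,0,-0.8,0,1],
  [-0.6,0,-0.8,0,1],
])

```text
t: 12.72
eef_pos: [157.6, -496.8, 789.1]
tcp_rot: [3.125, -0.05, 1.829]
ft_force: [0.1, -0.1, 0.6]
opening: 0.998
grip_force: 0.0
```

```bash
python3 st.py
```

```text
{'t': 12.725, 'joints': [-1.396, 0.497, 0.047, 0.025, 2.648, -1.632], 'eef_pos': [157.595, -496.816, 789.071], 'tcp_rot': [3.125, -0.05, 1.829]}
tool z [ 0.003  0.052 -0.999] tilt 2.99 az 86.7 r 521.2
[[-0.255, 0.967, 0.003], [0.966, 0.255, 0.052], [0.05, 0.016, -0.999]]
```

carry_out([
  [-0.54,0.06,-1.4,0,1],
  [-0.54,0.06,-1.4,0,1],
  [-0.54,0.06,-1.4,0,1],
  [-0.54,0.06,-1.4,0,1],
  [-0.54,0.06,-1.4,0,1],
  [-0.54,0.06,-1.4,0,1],
  [-0.54,0.06,-1.4,0,1],
  [-0.54,0.06,-1.4,0,1],
])

```text
t: 13.72
eef_pos: [149.4, -461.1, 812.7]
tcp_rot: [3.123, -0.037, 1.829]
ft_force: [-0.8, -0.4, 0.7]
opening: 1.003
grip_force: 0.0
```

```bash
python3 st.py
```

```text
{'t': 13.725, 'joints': [-1.402, 0.45, 0.047, 0.034, 2.682, -1.629], 'eef_pos': [149.362, -461.128, 812.745], 'tcp_rot': [3.123, -0.037, 1.829]}
tool z [ 0.008  0.041 -0.999] tilt 2.38 az 78.2 r 484.7
[[-0.255, 0.967, 0.008], [0.966, 0.254, 0.041], [0.037, 0.019, -0.999]]
```

carry_out([
  [-0.3,0,-0.3,0,1],
  [-0.3,0,-0.3,0,1],
])

```text
t: 13.98
eef_pos: [153.7, -492.3, 797.6]
tcp_rot: [3.121, -0.015, 1.828]
ft_force: [-0.6, -0.8, 0.6]
opening: 1.002
grip_force: 0.0
```

carry_out([
  [-0.3,0,-0.3,0,1],
  [-0.3,0,-0.3,0,1],
])

```text
t: 14.22
eef_pos: [156.8, -517.4, 785.7]
tcp_rot: [3.12, 0.008, 1.828]
ft_force: [-0.1, 0.1, 0.8]
opening: 0.998
grip_force: 0.0
```

carry_out([
  [-0.3,0,-0.45,0,1],
])

```text
t: 14.35
eef_pos: [155.8, -520.8, 787.2]
tcp_rot: [3.118, 0.029, 1.827]
ft_force: [0.2, 0.0, 0.4]
opening: 1.0
grip_force: 0.0
```

carry_out([
  [-0.3,0,-0.45,0,1],
])

```text
t: 14.48
eef_pos: [154.1, -521.4, 791.9]
tcp_rot: [3.117, 0.056, 1.827]
ft_force: [-0.0, 0.9, -0.5]
opening: 0.997
grip_force: 0.0
```

carry_out([
  [-3,0,-4.5,0,1],
])

```text
t: 14.6
eef_pos: [152.6, -522.2, 796.0]
tcp_rot: [3.116, 0.081, 1.826]
ft_force: [0.9, 0.3, 0.2]
opening: 1.0
grip_force: 0.0
```

```bash
python3 st.py
```

```text
{'t': 14.6, 'joints': [-1.424, 0.485, 0.048, 0.059, 2.53, -1.63], 'eef_pos': [152.56, -522.216, 796.003], 'tcp_rot': [3.116, 0.081, 1.826]}
tool z [ 0.045 -0.072 -0.996] tilt 4.88 az -58.0 r 544.0
[[-0.252, 0.967, 0.045], [0.964, 0.254, -0.072], [-0.081, 0.025, -0.996]]
```

carry_out([
  [-0.3,0,-0.45,0,1],
])

```text
t: 14.72
eef_pos: [150.9, -522.8, 800.3]
tcp_rot: [3.115, 0.106, 1.825]
ft_force: [-0.7, 0.1, 0.3]
opening: 0.996
grip_force: 0.0
```

carry_out([
  [-0.3,0,-0.45,0,1],
])

```text
t: 14.85
eef_pos: [149.1, -522.7, 805.1]
tcp_rot: [3.114, 0.131, 1.825]
ft_force: [0.7, 0.9, -0.2]
opening: 1.001
grip_force: 0.0
```

carry_out([
  [-0.33,0,-0.43,0,1],
])

```text
t: 14.98
eef_pos: [148.0, -524.8, 808.9]
tcp_rot: [3.112, 0.157, 1.824]
ft_force: [-0.7, 1.3, 0.2]
opening: 0.999
grip_force: 0.0
```

carry_out([
  [-0.33,0,-0.43,0,1],
])

```text
t: 15.1
eef_pos: [146.7, -526.5, 813.0]
tcp_rot: [3.111, 0.183, 1.823]
ft_force: [0.6, -0.3, 1.2]
opening: 1.004
grip_force: 0.0
```

carry_out([
  [-0.34,0,-0.42,0,1],
])

```text
t: 15.22
eef_pos: [145.5, -528.0, 817.5]
tcp_rot: [3.11, 0.21, 1.822]
ft_force: [-0.9, 0.5, 0.5]
opening: 0.997
grip_force: 0.0
```

carry_out([
  [-0.34,0,-0.42,0,1],
])

```text
t: 15.35
eef_pos: [144.1, -528.7, 822.7]
tcp_rot: [3.109, 0.237, 1.821]
ft_force: [-1.1, -0.2, 0.5]
opening: 1.001
grip_force: 0.0
```

carry_out([
  [-0.36,0,-0.4,0,1],
])

```text
t: 15.48
eef_pos: [143.2, -530.7, 827.5]
tcp_rot: [3.108, 0.266, 1.82]
ft_force: [0.3, 0.3, 0.4]
opening: 0.999
grip_force: 0.0
```

carry_out([
  [-0.36,0,-0.4,0,1],
])

```text
t: 15.6
eef_pos: [142.0, -532.1, 832.6]
tcp_rot: [3.106, 0.294, 1.819]
ft_force: [0.5, -0.9, -0.9]
opening: 1.002
grip_force: 0.0
```

```bash
python3 st.py
```

```text
{'t': 15.6, 'joints': [-1.465, 0.431, 0.049, 0.11, 2.373, -1.629], 'eef_pos': [142.007, -532.126, 832.633], 'tcp_rot': [3.106, 0.294, 1.819]}
tool z [ 0.105 -0.272 -0.956] tilt 16.96 az -68.8 r 550.7
[[-0.235, 0.966, 0.105], [0.928, 0.256, -0.272], [-0.29, 0.034, -0.956]]
```

Each single-row call adds about 0.027 rad. I'll keep going until the tilt is near 0.70.

carry_out([
  [-0.37,0,-0.39,0,1],
])

```text
t: 15.72
eef_pos: [141.0, -533.4, 838.2]
tcp_rot: [3.105, 0.324, 1.818]
ft_force: [-0.0, 1.1, -0.3]
opening: 1.003
grip_force: 0.0
```

carry_out([
  [-0.38,0,-0.38,0,1],
])

```text
t: 15.85
eef_pos: [140.0, -535.1, 843.7]
tcp_rot: [3.104, 0.353, 1.817]
ft_force: [-0.0, -0.3, 0.2]
opening: 1.002
grip_force: 0.0
```

carry_out([
  [-0.38,0,-0.38,0,1],
])

```text
t: 15.98
eef_pos: [138.8, -535.8, 849.9]
tcp_rot: [3.103, 0.383, 1.816]
ft_force: [0.6, -0.8, -0.6]
opening: 1.0
grip_force: 0.0
```

carry_out([
  [-0.39,0,-0.37,0,1],
])

```text
t: 16.1
eef_pos: [137.6, -536.4, 856.5]
tcp_rot: [3.101, 0.414, 1.815]
ft_force: [-0.1, -0.8, -0.1]
opening: 1.001
grip_force: 0.0
```

carry_out([
  [-0.39,0,-0.37,0,1],
])

```text
t: 16.23
eef_pos: [136.2, -536.1, 863.7]
tcp_rot: [3.1, 0.445, 1.813]
ft_force: [0.4, 0.2, 0.4]
opening: 1.002
grip_force: 0.0
```

carry_out([
  [-0.4,0,-0.36,0,1],
])

```text
t: 16.35
eef_pos: [134.8, -535.9, 871.1]
tcp_rot: [3.099, 0.477, 1.812]
ft_force: [0.2, -0.4, -0.4]
opening: 0.999
grip_force: 0.0
```

carry_out([
  [-0.41,0,-0.35,0,1],
])

```text
t: 16.48
eef_pos: [133.6, -535.9, 878.4]
tcp_rot: [3.097, 0.509, 1.81]
ft_force: [0.2, -0.1, 0.2]
opening: 1.002
grip_force: 0.0
```

carry_out([
  [-0.42,0,-0.34,0,1],
])

```text
t: 16.6
eef_pos: [132.4, -536.1, 885.9]
tcp_rot: [3.096, 0.541, 1.808]
ft_force: [0.3, 0.5, 0.1]
opening: 0.997
grip_force: 0.0
```

carry_out([
  [-0.42,0,-0.33,0,1],
])

```text
t: 16.73
eef_pos: [131.1, -535.8, 893.7]
tcp_rot: [3.094, 0.574, 1.807]
ft_force: [-0.5, -0.5, 0.3]
opening: 0.997
grip_force: 0.0
```

carry_out([
  [-0.43,0,-0.32,0,1],
])

```text
t: 16.85
eef_pos: [129.9, -535.6, 901.8]
tcp_rot: [3.093, 0.607, 1.805]
ft_force: [-0.1, 0.4, 0.6]
opening: 0.999
grip_force: 0.0
```

carry_out([
  [-0.43,0,-0.31,0,1],
])

```text
t: 16.98
eef_pos: [128.5, -534.9, 910.2]
tcp_rot: [3.091, 0.64, 1.803]
ft_force: [-0.4, 0.6, 0.2]
opening: 1.0
grip_force: 0.0
```

```bash
python3 st.py
```

```text
{'t': 16.975, 'joints': [-1.532, 0.343, 0.048, 0.193, 2.119, -1.625], 'eef_pos': [128.508, -534.863, 910.23], 'tcp_rot': [3.091, 0.64, 1.803]}
tool z [ 0.186 -0.569 -0.801] tilt 36.79 az -71.9 r 550.1
[[-0.184, 0.965, 0.186], [0.78, 0.259, -0.569], [-0.597, 0.041, -0.801]]
```

Run:
```python
from wp import *
az=np.radians(np.linspace(-72,52,13)); r=np.linspace(340,600,13); z=np.linspace(850,480,13)
show([(a_*np.cos(a)+73,a_*np.sin(a)-222,zz) for a,a_,zz in zip(az,r,z)]+[(478,300,440),(478,345,390),(478,360,340)])
```

```text
[[0.02, 0.04, 0.06, 0, 1], [0.03, 0.11, 0.1, 0, 1], [0.05, 0.18, 0.12, 0, 1], [0.08, 0.25, 0.14, 0, 1], [0.13, 0.32, 0.15, 0, 1], [0.18, 0.38, 0.15, 0, 1], [0.25, 0.44, 0.14, 0, 1], [0.33, 0.49, 0.12, 0, 1], [0.42, 0.53, 0.1, 0, 1], [0.51, 0.55, 0.07, 0, 1], [0.61, 0.55, 0.03, 0, 1], [0.71, 0.53, -0.01, 0, 1], [0.81, 0.49, -0.04, 0, 1], [0.87, 0.53, -0.03, 0, 1], [0.93, 0.54, -0.02, 0, 1], [0.97, 0.55, 0.01, 0, 1]]
```

carry_out([
  [0.02,0.04,0.06,0,1],
  [0.03,0.1,0.1,0,1],
  [0.05,0.16,0.12,0,1],
  [0.07,0.22,0.14,0,1],
  [0.1,0.27,0.15,0,1],
  [0.13,0.32,0.15,0,1],
  [0.17,0.37,0.15,0,1],
  [0.21,0.41,0.15,0,1],
  [0.25,0.44,0.14,0,1],
  [0.3,0.47,0.13,0,1],
  [0.35,0.5,0.12,0,1],
  [0.4,0.52,0.1,0,1],
  [0.45,0.54,0.09,0,1],
  [0.51,0.55,0.07,0,1],
  [0.57,0.55,0.05,0,1],
  [0.63,0.55,0.03,0,1],
  [0.69,0.53,0,0,1],
  [0.75,0.51,-0.02,0,1],
  [0.81,0.5,-0.03,0,1],
  [0.81,0.5,-0.03,0,1],
])

```text
t: 19.48
eef_pos: [454.7, 247.0, 470.1]
tcp_rot: [3.093, 0.638, 1.807]
ft_force: [-0.3, -0.3, 1.3]
opening: 0.999
grip_force: 0.0
```

```bash
python3 st.py;  python3 - <<'E'
from wp import *
show([(478,300,440),(478,345,390),(478,360,340),(480,360,290)])
E
```

```text
{'t': 19.475, 'joints': [0.647, 0.271, 1.413, -0.604, 1.672, 0.398], 'eef_pos': [454.749, 246.961, 470.058], 'tcp_rot': [3.093, 0.638, 1.807]}
tool z [ 0.187 -0.567 -0.802] tilt 36.65 az -71.8 r 517.5
[[-0.188, 0.964, 0.187], [0.781, 0.262, -0.567], [-0.596, 0.039, -0.802]]
[[0.05, 0.04, -0.0, 0, 1], [0.12, 0.04, 0.01, 0, 1], [0.16, 0.05, 0.04, 0, 1], [0.19, 0.05, 0.09, 0, 1]]
```

carry_out([
  [0.05,0.04,0,0,1],
  [0.1,0.04,0.01,0,1],
  [0.14,0.04,0.02,0,1],
  [0.17,0.05,0.06,0,1],
  [0.19,0.05,0.1,0,1],
  [0.2,0.05,0.13,0,1],
  [0.2,0.05,0.13,0,1],
  [0.2,0.05,0.13,0,1],
])

```text
t: 20.48
eef_pos: [492.1, 340.5, 251.6]
tcp_rot: [3.089, 0.637, 1.801]
ft_force: [-0.8, 0.2, -0.4]
opening: 1.004
grip_force: 0.0
```

```bash
python3 st.py;  python3 - <<'E'
from h import *
s=env.state();im,d=env.read_camera("wrist"); np.savez("pics/w1.npz",im=im,d=d,p=s["eef_pos"],r=s["tcp_rot"]); cv2.imwrite("pics/w1.png",im[:,:,::-1])
E
```

```text
{'t': 20.475, 'joints': [0.727, 0.567, 1.51, -0.591, 1.388, 0.687], 'eef_pos': [492.15, 340.483, 251.645], 'tcp_rot': [3.089, 0.637, 1.801]}
tool z [ 0.187 -0.566 -0.803] tilt 36.61 az -71.7 r 598.4
[[-0.183, 0.965, 0.187], [0.783, 0.258, -0.566], [-0.595, 0.043, -0.803]]
```

View pics/w1.png

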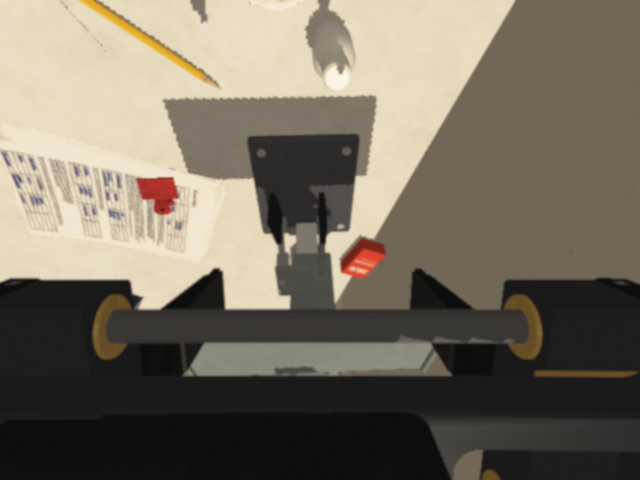

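The wrist view shows the lever plate at about (275,218), the fixed plate at (322,216), the stand foot above them, and the bottle at (335,70). Next I'll measure the plates in tool coordinates.

```bash
cat > wm.py <<'E'
from h import *
from scipy.spatial.transform import Rotation as Rn
def cloud(f):
    w=np.load(f); im,d=w["im"],w["d"]; c=env.get_calibration("wrist")
    v,u=np.mgrid[:480,:640]
    p=cv2.undistortPoints(np.c_[u.ravel(),v.ravel()].astype(float).reshape(-1,1,2),np.array(c["intrinsics"]),np.array(c["D"])).reshape(480,640,2)
    C=np.dstack([p[...,0]*d,-p[...,1]*d,-d]); T=np.array(c["T_tool_cam"])
    tool=C@T[:3,:3].T+T[:3,3]; R=Rn.from_euler("xyz",w["r"]).as_matrix()
    return im,d,tool,tool@R.T+w["p"],R,w["p"]
E
python3 - <<'E'
from wm import *
im,d,tool,W,R,p=cloud("pics/w1.npz")
dark=im.max(2)<45
yaw=-1.323; xs=np.array([np.cos(yaw),np.sin(yaw)]); ys=np.array([-xs[1],xs[0]]); O=np.array([521.4,211.5])
for n,(a,b,c_,e) in dict(lever=(262,188,292,246),fixed=(312,186,332,246)).items():
    m=np.zeros_like(dark); m[b:e,a:c_]=1; m&=dark&(W[...,2]>60)&(W[...,2]<140)&(d>0)
    q=W[m]; S=np.c_[(q[:,:2]-O)@xs,(q[:,:2]-O)@ys,q[:,2]]
    v,u=np.nonzero(m); print(n,m.sum(),"u",u.min(),u.max(),"v",v.min(),v.max())
    print(" stand pct5/50/95",np.percentile(S,[3,50,97],axis=0).round(1).tolist()); print(" tool",np.percentile(tool[m],[3,50,97],axis=0).round(1).tolist())
# foot top corners + desk check
for uv in [(249,138),(358,136),(352,232),(262,230),(300,160),(600,20),(230,120)]: 
    q=W[uv[1],uv[0]]; print(uv,q.round(1),((q[:2]-O)@xs).round(1),((q[:2]-O)@ys).round(1),im[uv[1],uv[0]])
E
```

```text
lever 531 u 267 282 v 193 243
 stand pct5/50/95 [[-53.4, -31.8, 90.2], [-47.7, -26.4, 112.8], [-29.8, -22.1, 127.2]]
 tool [[-6.9, -42.6, 147.3], [12.9, -36.7, 161.5], [30.6, -32.8, 183.1]]
fixed 324 u 319 326 v 193 243
 stand pct5/50/95 [[-53.2, 13.3, 91.8], [-51.6, 15.6, 118.5], [-27.9, 18.5, 127.4]]
 tool [[-8.6, 2.5, 149.3], [13.9, 5.2, 158.9], [30.7, 8.6, 177.1]]
(249, 138) [452.9 253.1   8.1] -57.1 -56.2 [53 50 48]
(358, 136) [564.9 281.1   6.1] -56.8 59.2 [79 74 66]
(352, 232) [ 6.134e+02  1.261e+02 -6.000e-01] 105.3 68.3 [230 219 189]
(262, 230) [487.8 102.1  -1.3] 97.8 -59.4 [182 169 146]
(300, 160) [510.8 240.   10.8] -30.2 -3.3 [42 41 40]
(600, 20) [ 898.9  405.5 -202.4] -95.5 413.5 [113 103  87]
(230, 120) [ 4.316e+02  2.642e+02 -1.000e-01] -73.1 -74.1 [127 118 103]
```

Run:
```python
from wm import *
im,d,tool,W,R,p=cloud("pics/w1.npz")
c=env.get_calibration("wrist"); T=np.array(c["T_tool_cam"])
yaw=-1.323; xs=np.array([np.cos(yaw),np.sin(yaw)]); ys=np.array([-xs[1],xs[0]]); O=np.array([521.4,211.5])
def ray(uv):
    q=cv2.undistortPoints(np.array(uv,float).reshape(-1,1,2),np.array(c["intrinsics"]),np.array(c["D"])).reshape(-1,2)
    dd=np.c_[q[:,0],-q[:,1],-np.ones(len(q))]@T[:3,:3].T@R.T
    return R@T[:3,3]+p,dd
for u in (319,320,322,324): print(u,[int(x) for x in im[184:252:2,u].max(1)])
for u in (268,272,274): print(u,[int(x) for x in im[184:252:2,u].max(1)])
for uv in [(322,192.5),(322,243.5),(268,192.5),(274,243.5)]:
    o,dd=ray([uv]); dd=dd[0]
    for X in(-54,):
        t=(X-(o[:2]-O)@xs)/(dd[:2]@xs); q=o+t*dd; print(uv,X,q.round(1),"y",((q[:2]-O)@ys).round(1))
g=cv2.resize(im[175:265,240:360],(800,600),interpolation=cv2.INTER_CUBIC); cv2.imwrite("pics/w1c.png",g[:,:,::-1])
```

```text
319 [53, 78, 83, 82, 63, 38, 31, 29, 22, 25, 25, 28, 21, 21, 21, 21, 28, 35, 36, 37, 40, 43, 46, 50, 54, 79, 107, 109, 109, 103, 81, 70, 68, 70]
320 [54, 79, 82, 81, 55, 23, 19, 19, 17, 20, 19, 19, 17, 18, 18, 17, 19, 19, 20, 24, 24, 25, 28, 30, 32, 39, 48, 50, 51, 54, 66, 71, 71, 71]
322 [48, 73, 81, 80, 53, 21, 20, 17, 16, 17, 17, 18, 18, 16, 19, 18, 17, 17, 19, 20, 18, 16, 17, 17, 17, 18, 17, 18, 18, 23, 59, 73, 75, 74]
324 [47, 73, 83, 83, 71, 54, 45, 36, 27, 28, 26, 20, 17, 19, 18, 17, 18, 17, 19, 21, 17, 18, 18, 17, 17, 21, 29, 40, 42, 59, 106, 124, 127, 126]
268 [43, 43, 43, 43, 42, 39, 35, 34, 33, 31, 36, 36, 43, 44, 37, 33, 35, 31, 25, 27, 28, 43, 77, 83, 96, 202, 227, 227, 228, 229, 230, 231, 231, 231]
272 [43, 42, 42, 43, 35, 19, 18, 17, 17, 17, 17, 17, 17, 18, 15, 16, 17, 16, 17, 18, 18, 17, 17, 19, 39, 109, 168, 208, 225, 229, 230, 230, 230, 231]
274 [42, 43, 42, 42, 38, 29, 21, 17, 17, 17, 16, 14, 17, 17, 16, 15, 16, 16, 16, 15, 16, 17, 17, 17, 18, 26, 56, 102, 163, 209, 226, 229, 230, 230]
(322, 192.5) -54 [524.1 267.9  91. ] y 16.5
(322, 243.5) -54 [521.2 267.1 151.8] y 13.4
(268, 192.5) -54 [476.3 255.8  89.8] y -32.9
(274, 243.5) -54 [483.7 257.7 150.6] y -25.2
```

View pics/w1c.png

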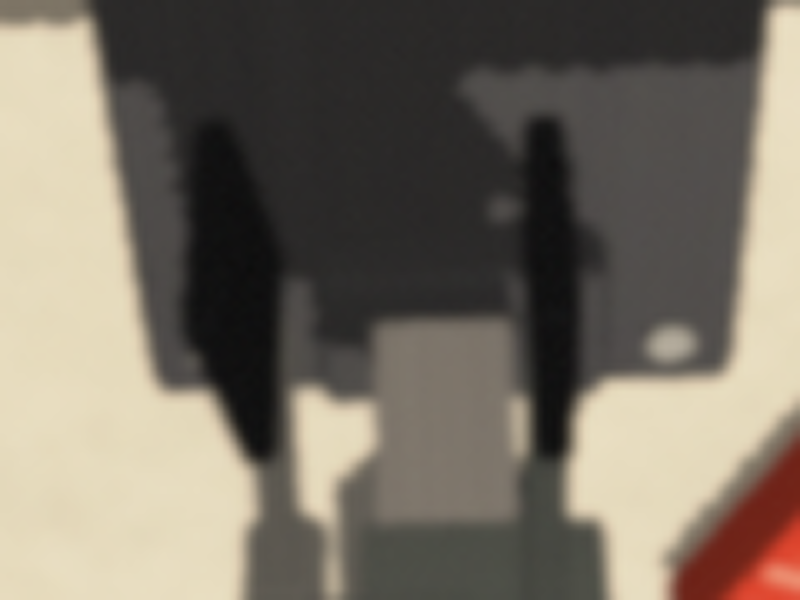

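The tray is seated in notch 2: the lever is fully splayed and the face is at about 218 mm, so notch 4 is 48 mm above it. I'll go in and straddle the plates.

carry_out([
  [0.005,-0.005,0.03,0,1],
  [0.011,-0.009,0.06,0,1],
  [0.011,-0.009,0.09,0,1],
  [0.011,-0.009,0.12,0,1],
  [0.011,-0.009,0.14,0,1],
  [0.011,-0.009,0.155,0,1],
  [0.011,-0.009,0.165,0,1],
  [0.011,-0.009,0.171,0,1],
  [0.011,-0.009,0.171,0,1],
])

```text
t: 21.65
eef_pos: [512.7, 249.6, 106.1]
tcp_rot: [3.091, 0.638, 1.803]
ft_force: [-1.0, 0.5, 0.1]
opening: 1.001
grip_force: 0.0
```

```bash
python3 st.py;  python3 - <<'E'
from h import *
s=env.state();im,d=env.read_camera("wrist"); np.savez("pics/w2.npz",im=im,d=d,p=s["eef_pos"],r=s["tcp_rot"]); cv2.imwrite("pics/w2.png",im[:,:,::-1])
E
```

```text
{'t': 21.65, 'joints': [0.593, 0.688, 1.749, -0.729, 1.041, 0.832], 'eef_pos': [512.659, 249.551, 106.112], 'tcp_rot': [3.091, 0.638, 1.803]}
tool z [ 0.186 -0.567 -0.802] tilt 36.67 az -71.8 r 570.2
[[-0.185, 0.965, 0.186], [0.782, 0.259, -0.567], [-0.596, 0.041, -0.802]]
```

View pics/w2.png

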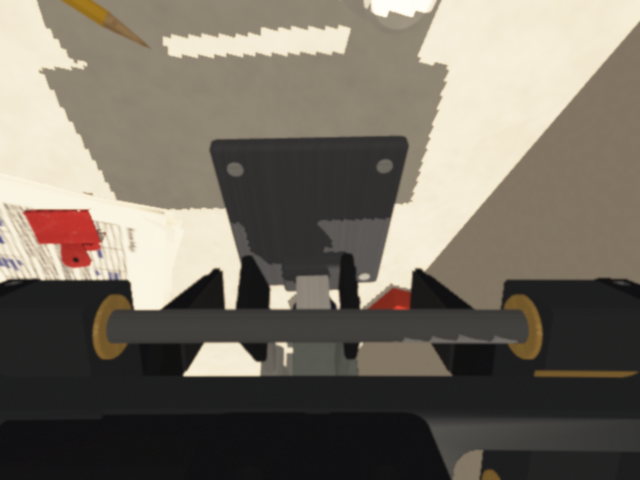

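The plates lie between the fingers, lever at column 255 and fixed plate at column 349, about centred. I'll close now.

carry_out([
  [0,0,0,0,0.7],
  [0,0,0,0,0.55],
  [0,0,0,0,0.45],
  [0,0,0,0,0.3],
  [0,0,0,0,0.3],
  [0,0,0,0,0.3],
])

```text
t: 22.45
eef_pos: [511.9, 249.4, 105.7]
tcp_rot: [3.093, 0.638, 1.803]
ft_force: [-5.4, -1.2, -1.8]
opening: 0.426
grip_force: 3.0
```

carry_out([
  [0,0,0,0,0.1],
  [0,0,0,0,0.1],
  [0,0,0,0,0.1],
])

```text
t: 22.82
eef_pos: [512.5, 249.4, 105.9]
tcp_rot: [3.092, 0.638, 1.803]
ft_force: [1.4, -0.7, -2.6]
opening: 0.38
grip_force: 30.0
```

Fully squeezed: opening 0.38, which is 36 mm. Now I'll lift 54 mm.

carry_out([
  [-0.002,0,-0.003,0,0.1],
  [-0.006,0,-0.008,0,0.1],
  [-0.01,0.001,-0.013,0,0.1],
  [-0.014,0.001,-0.019,0,0.1],
  [-0.018,0.001,-0.024,0,0.1],
  [-0.022,0.002,-0.029,0,0.1],
  [-0.026,0.002,-0.035,0,0.1],
  [-0.03,0.002,-0.04,0,0.1],
  [-0.032,0.002,-0.043,0,0.1],
  [-0.032,0.002,-0.043,0,0.1],
  [-0.032,0.002,-0.043,0,0.1],
])

```text
t: 24.2
eef_pos: [512.6, 249.4, 160.2]
tcp_rot: [3.09, 0.639, 1.802]
ft_force: [-0.8, 0.9, 2.3]
opening: 0.378
grip_force: 30.0
```

Run:
```python
from h import *
t,d=env.read_camera("top")
v,u=np.mgrid[:480,:640]; o,r=rays("top",np.c_[u.ravel(),v.ravel()])
Z=(o+r*d.reshape(-1,1))[:,2].reshape(480,640); print("tray z",np.median(Z[205:230,255:275]),np.median(Z[270:300,275:300]))
d0=np.load("pics/top0.npz")["d"]; Z0=(o+r*d0.reshape(-1,1))[:,2].reshape(480,640); print("was",np.median(Z0[205:230,255:275]),np.median(Z0[270:300,275:300]))
```

```text
tray z 274.2994173913351 274.36854948170486
was 219.73172210581282 219.96454297791786
```

carry_out([
  [0.001,0,0.002,0,0.1],
  [0.003,0,0.004,0,0.1],
  [0.003,0,0.004,0,0.1],
  [0.003,0,0.004,0,0.5],
  [0.003,0,0.004,0,0.7],
  [0.003,0,0.004,0,1],
  [0.003,0,0.004,0,1],
  [0.003,0,0.004,0,1],
])

```text
t: 25.25
eef_pos: [513.1, 249.6, 154.8]
tcp_rot: [3.09, 0.638, 1.802]
ft_force: [0.1, 0.0, -0.4]
opening: 0.847
grip_force: 0.0
```

```bash
python3 st.py;  python3 - <<'E'
from wm import *
s=env.state();im,d=env.read_camera("wrist"); np.savez("pics/w3.npz",im=im,d=d,p=s["eef_pos"],r=s["tcp_rot"])
for f in("pics/w2.npz","pics/w3.npz"):
    im=np.load(f)["im"]
    for v in(262,280,300): print(f,v,"".join("#" if x<45 else "." for x in im[v,225:370].max(1)))
E
```

```text
{'t': 25.25, 'joints': [0.593, 0.619, 1.721, -0.695, 1.113, 0.76], 'eef_pos': [513.059, 249.565, 154.793], 'tcp_rot': [3.09, 0.638, 1.802]}
tool z [ 0.187 -0.567 -0.802] tilt 36.66 az -71.8 r 570.5
[[-0.184, 0.965, 0.187], [0.782, 0.259, -0.567], [-0.596, 0.042, -0.802]]
pics/w2.npz 262 .................#############.....................................................................................##############................
pics/w2.npz 280 ................#########################..........................................................................################..............
pics/w2.npz 300 .............##############################.........................................................................##################...........
pics/w3.npz 262 .................###########........................................................................................##########...................
pics/w3.npz 280 #######################################..................................................................##........###############...............
pics/w3.npz 300 ##########################################..........................................................................#################............
```

carry_out([
  [0,0,0,0,1],
  [0,0,-0.02,0,1],
  [0,0,-0.05,0,1],
  [0,0,-0.09,0,1],
  [0,0,-0.13,0,1],
  [0,0,-0.16,0,1],
  [-0.011,0.009,-0.171,0,1],
  [-0.011,0.009,-0.171,0,1],
])

```text
t: 26.3
eef_pos: [492.3, 339.8, 299.3]
tcp_rot: [3.089, 0.638, 1.801]
ft_force: [-0.2, 0.8, 0.7]
opening: 1.006
grip_force: 0.0
```

```bash
python3 st.py;  python3 - <<'E'
from wm import *
s=env.state();im,d=env.read_camera("wrist"); np.savez("pics/w4.npz",im=im,d=d,p=s["eef_pos"],r=s["tcp_rot"])
a=np.load("pics/w1.npz")["im"][175:265,240:360]; g=cv2.resize(np.vstack([a,im[175:265,240:360]]),(400,600),interpolation=cv2.INTER_CUBIC); cv2.imwrite("pics/w4c.png",g[:,:,::-1])
for f in("pics/w1.npz","pics/w4.npz"):
    q=np.load(f)["im"]
    for v in(200,215,230): print(f,v,"".join("#" if x<30 else "." for x in q[v,255:340].max(1)))
t,d=env.read_camera("top")
v,u=np.mgrid[:480,:640]; o,r=rays("top",np.c_[u.ravel(),v.ravel()])
Z=(o+r*d.reshape(-1,1))[:,2].reshape(480,640); print("tray z",np.median(Z[205:230,255:275]),np.median(Z[270:300,275:300]))
E
```

```text
{'t': 26.3, 'joints': [0.726, 0.524, 1.455, -0.583, 1.47, 0.631], 'eef_pos': [492.315, 339.838, 299.273], 'tcp_rot': [3.089, 0.638, 1.801]}
tool z [ 0.187 -0.567 -0.802] tilt 36.65 az -71.8 r 598.2
[[-0.183, 0.965, 0.187], [0.782, 0.258, -0.567], [-0.595, 0.042, -0.802]]
pics/w1.npz 200 ..............########..........................................######...............
pics/w1.npz 215 ..............#############.....................................#######..............
pics/w1.npz 230 ................##########........................................#####..............
pics/w4.npz 200 ...............######............................................#####...............
pics/w4.npz 215 ...............##########.........................................####...............
pics/w4.npz 230 ..................########.......................................#####...............
tray z 268.29106850647094 268.57473288909665
```

View pics/w4c.png

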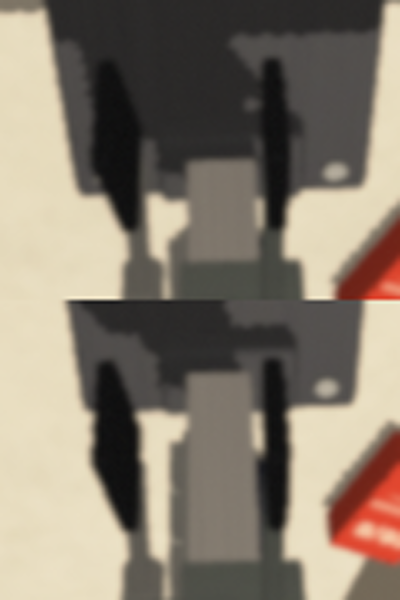

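The lever is splayed exactly as it was when seated. The gap between lever edge and fixed plate is 50 px in both pictures. The tray's upper face has risen 48.6 mm, which is two notches, and the arm is clear. I'm handing the job in.

```bash
python3 -c "
from cell import env
print(env.job_done())"
```

```text
the job is handed in; nothing more can be done
None
```

The tray is latched in the fourth notch, about 48.6 mm above where it started (notch 2), and the lever has sprung back to its rest position. I judged the snap from the wrist camera rather than a press test. The arm stands clear, the job was handed in at about 26 s, and no verdict was shown.

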